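# Assemble an idler gear on its stand

## Task

Assemble the idler gear on the upright spindle of the green stand: first the brass bush, flange down and right down on the stand's block, then the steel gear, hub up and right down over the bush onto its flange, and last the red collar, its square hole pushed fully home over the spindle's square end to lock the stack in. Let go of each part once it is home; lower the parts into place rather than letting them fall, and do not disturb the other things on the bench.

Things in the scene. Friction and masses are not known exactly. Their poses are not given: they have to be found in the camera images.
- stand: Assembly stand bolted to the bench. Origin: on the bench under the spindle's axis; x and y are along the sides of its green 90 x 90 mm block, which is 20 mm high. From the block a steel spindle rises along z: round, 20 mm in diameter, from 20 to 58 mm above the bench; there is a shoulder at 58 mm, and above it a square end 13 x 13 mm, its flats parallel to the block's sides (to the stand's x and y), up to 73 mm, then tapering to 8 x 8 mm at the tip, 78 mm above the bench.
- bush_center (a point): Brass flanged bush, 34 mm high, standing flange down on the bench; this point is on its axis, 17 mm above its underside. Flange 56 mm in diameter and 6 mm thick; sleeve above it 32 mm in outer diameter (its top 3 mm tapered to 29 mm), through bore 25 mm. z is its axis, upwards. 0.19 kg as nominal. Home on the stand, its underside is on the block (this point 37 mm above the bench) and its sleeve's top 54 mm above the bench.
- gear_center (a point): Steel gear, 30 mm high, lying hub up; this point is on its axis, 15 mm above its underside. Toothed disc 74 mm in diameter over the teeth and 12 mm thick; hub above it 46 mm in outer diameter and 18 mm high; through bore 36 mm, which slides over the bush's 32 mm sleeve. z is its axis, upwards. 0.36 kg as nominal. Home, its underside is on the bush's flange (this point 41 mm above the bench), its top 56 mm above the bench.
- collar_center (a point): Red rectangular lock collar, 56 (its x) x 32 (its y) x 16 mm (z), lying flat; this point is at its centre, 8 mm above its underside. A 16 x 16 mm square hole goes through its middle along z, sides parallel to its x and y; any of the four quarter turns fits the spindle's square end. 0.19 kg as nominal. Home, its underside is on the spindle's shoulder (this point 66 mm above the bench), leaving 2 mm above the gear; with it on, no other part can be put on.
- pinion: Bystander: small dark steel pinion, about 42 mm in diameter and 26 mm high; origin under its centre.
- bearing: Bystander: aluminium-coloured bearing ring, 44 mm in diameter, 14 mm high; origin under its centre.
- wrench_grip (a point): Bystander: wrench 170 mm long lying flat along its x; this point is on its handle.
- screwdriver_grip (a point): Bystander: screwdriver with yellow handle, 190 mm long, lying along its x; this point is on its handle.
- grease: Bystander: grease jar, 56 mm in diameter, 60 mm high; origin under its centre.
- oil: Bystander: blue oil bottle, 54 mm in diameter, 150 mm high; origin under its centre.
Mind the look-alikes: they are no part of the job. Leave any brown look-alike of the part that bears collar_center alone. There is more than one size of the part that bears bush_center; the job needs the larger.

How it is judged:
By the outcome, as a careful person would: the job done as asked, in the order asked, and still so for the second after the job is handed in, with the robot touching nothing.
It also fails if it takes over 61 s, if anything falls off the work surface, if the arm or the gripper's body presses on something with over 40 N, if the wrist force passes 120 N, or if a joint passes its speed limit or range.

## Robot

A 6-joint arm with a two-finger parallel gripper is mounted at the origin on the work surface. World frame = base frame: x ahead of the robot, y to its left, z up, the work surface at z = 0. Lengths are in m, angles in rad, forces in N, time in s.
With the tool pointing down it reaches from about 0.25 to 0.8 m from the base axis. Payload 3.9 kg.
Tool frame: the origin (TCP) lies midway between the tips of the shut fingers; the grasp point (between the pads) lies 19 mm behind it; z points along the fingers, y is the line along which they close (so a half turn about z gives the same grasp; the last joint's range is limited). The gripper opens to 85 mm and grips with 20 to 120 N. Pads are 22 mm wide; open, the fingers measure 114 mm over their backs; the gripper's body (76 mm by 85 mm) begins 54 mm behind the grasp point. The pads swing forward as they close: fully open they stand 13 mm farther back than shut.
Start: joints at [1.203, 0.26, -0.138, 1.173, 0, 1.571], TCP at [0.189, 0.49, 0.231] pointing down, gripper open.
Joint ranges: [-2.78, 2.78], [-0.83, 1.72], [-1.28, 1.37], [-1.9, 2.12], [-1.57, 1.48], [-3.14, 3.14]. Speed limits (rad/s): [2.57, 2.57, 3.14, 3.14, 3.14, 3.14].

## Interface

Orientations are given as a 3x3 rotation matrix whose columns are the frame's x, y, z axes.
In Python, from plant import state, get_image, hand_in, cut_out, spot_point gives the robot as it stands.
- The arm moves only by the tool send_rows, never from a script. Its argument "motion" is a list of rows, each an object with "delta_pos": the shift along the tool's x, y, z in m, a list of three; "delta_rot": the turn, a rotation vector about the tool's x, y, z in rad, a list of three. In form: [{"delta_pos": [dx, dy, dz], "delta_rot": [ax, ay, az]}, ...]. A call has 1 to 20 rows; each row is the pose to reach, as a shift and turn from the pose commanded when the call began, along the tool's axes at that moment; what a row does not reach only later rows make up. A row lasts 1/12 s, in which the tool goes at most 41.7 mm and 7.16 degrees, less where a joint would pass 70% of its speed; a pose out of reach is approached as far as the arm can. A call with a gripper value outside its range is refused whole. "fingers" is the closure in counts, from 0 (fully open) to 255 (shut), set as the call begins (left out, the last holds). The fingers move at their own pace and stop on an object; "force" is the grip in N (left out, the last holds). Time passes only in rows, so rows that repeat a pose let the fingers close. It gives the time, the measured TCP pose, the force, the opening and the grip force at its end, in the units of the state.
- state(): the state, without advancing time (a new reading comes with each control period).
- get_image(name): name is "scene" or "side" or "wrist"; returns a dict with "image" (480x640x3 uint8, red, green, blue), "fx", "fy", "cx", "cy" (pixels), "extrinsics" (4x4, takes a point from camera to world coordinates). Camera axes: x right, y down, z forward; pixel columns grow to the right and rows downward; lengths in m; the calibration is good to about 2 mm. A picture is of the moment at which its call begins. There is no depth.
- hand_in(): hands the job in; it is judged then, once.
Trained networks look in the newest picture that a camera, given by its name, has taken for a name from the list of things; names that differ only in an ending like _2 or _b are one class to them, and where a whole thing is asked for, a point or a joint stands for the part that bears it (a point fixed in the world has none). Each returns a list of dicts, best first, with "confidence" (0 to 1); they miss things now and then, are a little off and sometimes report something else, mostly with a low value. They report only what shows in the picture. A call takes as long as a camera call. They do not tell look-alikes from the thing itself.
- cut_out(target, camera): "region" (480x640 bool, what is visible of it).
- spot_point(target, camera): "point" ([x, y, z] in m, in world coordinates, good to about 4 mm: a listed point, or the origin of a listed thing).
The state is a dict: "t": time; "joint_positions": joint angles; "joint_velocities": joint speeds; "effort": joint torques, N m; "eef_pos": TCP position; "orientation": TCP orientation; "force": force on the tool from outside, world axes, zero at the start; "wrist_torque": the same for the moment, N m; "gripper_width": opening from 0.0 (shut) to 1.0 (fully open); "grasp_force": force on a finger pad.
Only numpy, scipy, OpenCV 4.12 (cv2) and the standard library are available. Lean on these libraries where they do the work, as an engineer would, in place of code of your own. Each camera call takes 0.05 s, during which the arm holds its last target. There are 200 camera calls.

## Working session

There is one attempt and no reset: what is moved stays moved. The work goes in short steps, Python scripts to look and compute and a tool call to move; the robot and the scene stay as the last step left them, time stands still between calls to the robot, and variables do not carry over. Pictures are saved under pics/ and viewed, at most 12 in all, crops included, and the job is handed in when it is done.

Besides the shell and the picture viewer there is one more tool, called after "Call:" by a JSON object that holds its "op" and its "data". send_rows: Moves the arm, as the interface text tells. Its arguments: {"type":"object","properties":{"motion":{"type":"array"},"fingers":{"type":"number"},"force":{"type":"number"}},"required":["motion"]}

```bash
mkdir -p pics; ls
cat > h.py <<'E'
import numpy as np, cv2
from plant import *
def snap(name,fn,crop=None,scale=1):
    d=get_image(name); im=d["image"][:,:,::-1].copy()
    if crop: a,b,c,e=crop; im=im[b:e,a:c]
    if scale!=1: im=cv2.resize(im,None,fx=scale,fy=scale,interpolation=cv2.INTER_CUBIC)
    cv2.imwrite("pics/"+fn,im); return d
def proj(d,p):
    T=np.linalg.inv(d["extrinsics"]); q=T[:3,:3]@np.array(p)+T[:3,3]
    return np.array([d["fx"]*q[0]/q[2]+d["cx"],d["fy"]*q[1]/q[2]+d["cy"]])
def back(d,uv,z):
    r=d["extrinsics"][:3,:3]@np.array([(uv[0]-d["cx"])/d["fx"],(uv[1]-d["cy"])/d["fy"],1.])
    o=d["extrinsics"][:3,3]; return o+r*(z-o[2])/r[2]
E
python3 - <<'E'
from h import *
a=snap("scene","a.png"); b=snap("side","b.png"); 
s=state(); print(s["t"],s["eef_pos"],s["orientation"],s["gripper_width"])
for c,d in(("scene",a),("side",b)):
  for n in ["stand","bush_center","gear_center","collar_center","pinion","bearing"]:
    print(c,n,[(np.round(r["point"],3).tolist(),proj(d,r["point"]).astype(int).tolist(),round(r["confidence"],2)) for r in spot_point(n,c)])
print(state()["t"])
E
```

```text
pics
0.1 [0.18852717 0.48931975 0.23054069] [[-9.33119245e-01  3.59566521e-01 -6.25789302e-04]
 [ 3.59567065e-01  9.33117767e-01 -1.66114369e-03]
 [-1.33565402e-05 -1.77505837e-03 -9.99998424e-01]] 0.9997505955202506
scene stand [([0.478, -0.018, -0.003], [288, 234], 0.86)]
scene bush_center [([0.668, -0.002, 0.018], [323, 291], 0.87), ([0.699, -0.105, 0.012], [280, 318], 0.83)]
scene gear_center [([0.508, 0.289, 0.014], [418, 204], 0.69)]
scene collar_center [([0.485, -0.21, 0.005], [204, 256], 0.74), ([0.516, -0.301, 0.011], [165, 276], 0.68)]
scene pinion []
scene bearing [([0.613, 0.145, 0.003], [378, 257], 0.55)]
side stand [([0.474, -0.014, 0.0], [368, 260], 0.6)]
side bush_center [([0.699, -0.109, 0.008], [282, 233], 0.68), ([0.506, 0.289, 0.015], [352, 336], 0.62), ([0.668, -0.002, 0.018], [289, 253], 0.61), ([0.478, -0.014, -0.002], [366, 261], 0.2)]
side gear_center [([0.506, 0.285, 0.013], [352, 336], 0.64)]
side collar_center [([0.485, -0.21, 0.008], [364, 217], 0.58), ([0.514, -0.307, 0.008], [354, 200], 0.55), ([0.574, -0.148, 0.009], [331, 227], 0.47)]
side pinion [([0.663, -0.184, -0.002], [299, 222], 0.55)]
side bearing []
0.7
```

View both.

View pics/a.png

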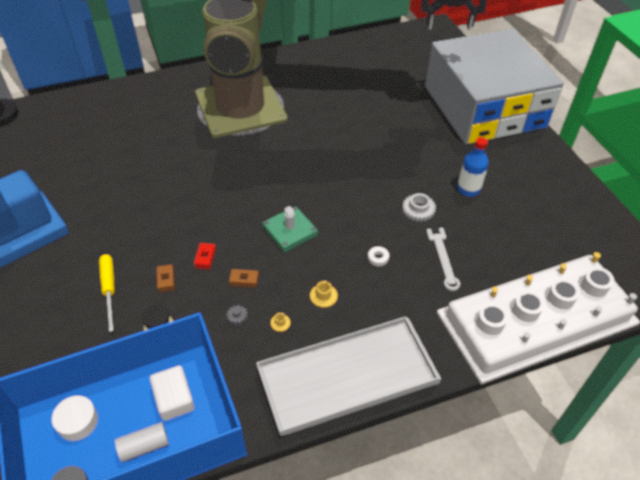

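View pics/b.png

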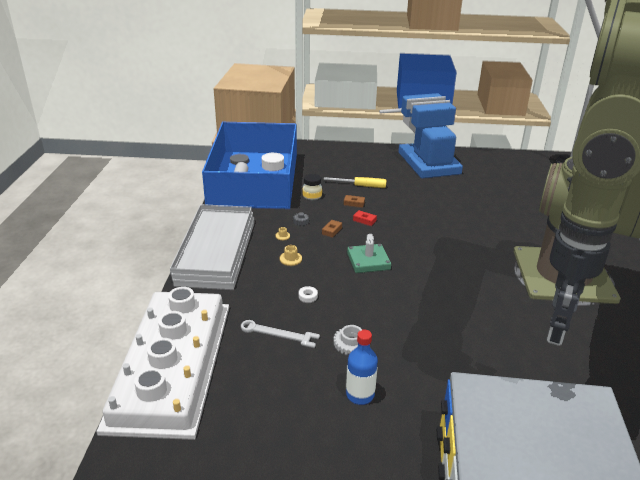

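Candidates. Bush: large at scene (323,291) versus small at (280,321), so I choose the large one. Collar: red at (204,255) versus brown at (165,276) and (243,277), so I choose red. Gear: silver at (419,206) versus dark pinion (237,314) and white ring (378,256), so I choose silver. Next I'll hover between the bush and the stand for a close look.

Call:
{"op": "send_rows", "data": {"motion": [{"delta_pos": [-0.535, -0.329, -0.02], "delta_rot": [0, 0, 1.2]}, {"delta_pos": [-0.535, -0.329, -0.02], "delta_rot": [0, 0, 1.2]}, {"delta_pos": [-0.535, -0.329, -0.02], "delta_rot": [0, 0, 1.2]}, {"delta_pos": [-0.535, -0.329, -0.02], "delta_rot": [0, 0, 1.2]}, {"delta_pos": [-0.535, -0.329, -0.02], "delta_rot": [0, 0, 1.2]}, {"delta_pos": [-0.535, -0.329, -0.02], "delta_rot": [0, 0, 1.2]}, {"delta_pos": [-0.535, -0.329, -0.02], "delta_rot": [0, 0, 1.2]}, {"delta_pos": [-0.535, -0.329, -0.02], "delta_rot": [0, 0, 1.2]}, {"delta_pos": [-0.535, -0.329, -0.02], "delta_rot": [0, 0, 1.2]}, {"delta_pos": [-0.535, -0.329, -0.02], "delta_rot": [0, 0, 1.2]}, {"delta_pos": [-0.535, -0.329, -0.02], "delta_rot": [0, 0, 1.2]}, {"delta_pos": [-0.535, -0.329, -0.02], "delta_rot": [0, 0, 1.2]}, {"delta_pos": [-0.535, -0.329, -0.02], "delta_rot": [0, 0, 1.2]}, {"delta_pos": [-0.535, -0.329, -0.02], "delta_rot": [0, 0, 1.2]}, {"delta_pos": [-0.535, -0.329, -0.02], "delta_rot": [0, 0, 1.2]}, {"delta_pos": [-0.535, -0.329, -0.02], "delta_rot": [0, 0, 1.2]}, {"delta_pos": [-0.535, -0.329, -0.02], "delta_rot": [0, 0, 1.2]}, {"delta_pos": [-0.535, -0.329, -0.02], "delta_rot": [0, 0, 1.2]}, {"delta_pos": [-0.535, -0.329, -0.02], "delta_rot": [0, 0, 1.2]}, {"delta_pos": [-0.535, -0.329, -0.02], "delta_rot": [0, 0, 1.2]}], "fingers": 0, "force": 40}}

```text
t: 2.37
eef_pos: [0.5687, -0.0081, 0.2515]
orientation: [[-0.005, 1.0, -0.0], [1.0, 0.005, 0.0], [0.0, -0.0, -1.0]]
force: [-0.0, 0.4, 0.5]
gripper_width: 0.999
grasp_force: 0.0
```

Run:
```python
from h import *
a=snap("wrist","c.png"); s=state(); print(s["t"],s["eef_pos"],np.round(s["orientation"],3).tolist(),s["joint_positions"]); E=a["extrinsics"]; print(np.round(E,3),a["fx"],a["cx"],a["cy"])
for n in ["stand","bush_center","collar_center"]:
    print(n,[(np.round(r["point"],4).tolist(),proj(a,r["point"]).astype(int).tolist(),round(r["confidence"],2)) for r in spot_point(n,"wrist")])
```

```text
2.4167 [ 0.56885172 -0.0081324   0.25156601] [[-0.005, 1.0, -0.0], [1.0, 0.005, 0.0], [0.0, -0.0, -1.0]] [-1.43784116e-02  3.29169030e-01  1.37884633e-02  1.25558340e+00
  1.47765595e-04  1.55135195e+00]
[[ 1.     0.005  0.001  0.568]
 [ 0.005 -0.965 -0.262  0.057]
 [-0.001  0.262 -0.965  0.393]
 [ 0.     0.     0.     1.   ]] 358.38106011988293 315.68887972510487 238.3819665619522
stand [([0.4702, -0.0157, -0.0], [227, 208], 0.61)]
bush_center [([0.6664, -0.0042, 0.0186], [408, 201], 0.98), ([0.6997, -0.1116, 0.0123], [429, 293], 0.84)]
collar_center [([0.4843, -0.2157, 0.003], [247, 366], 0.65), ([0.5736, -0.1521, 0.0056], [319, 322], 0.63)]
```

View pics/c.png

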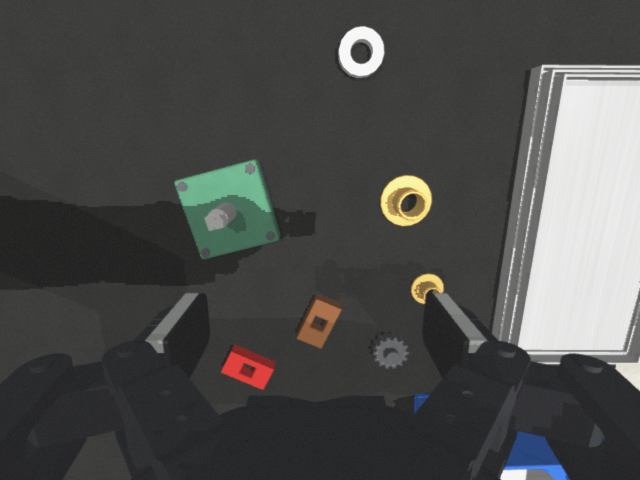

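The wrist view shows the block at (228,210), the large bush at (406,201), the small bush at (428,289), the red collar at (248,367), the brown collar at (319,322) and the pinion at (390,350). I'll fit the silhouettes for precise poses.

```bash
cat >> h.py <<'E'
from scipy.optimize import minimize
def circ(r,z,n=60):
    t=np.linspace(0,2*np.pi,n,endpoint=False); return np.c_[r*np.cos(t),r*np.sin(t),z+0*t]
def box(a,b,z0,z1): return np.array([[i*a/2,j*b/2,k] for i in(-1,1) for j in(-1,1) for k in(z0,z1)])
SH={"bush_center":[np.r_[circ(.028,0),circ(.028,.006)],np.r_[circ(.016,.006),circ(.016,.031),circ(.0145,.034)]],
"gear_center":[np.r_[circ(.0365,0),circ(.0365,.012)],np.r_[circ(.023,.012),circ(.023,.030)]],
"collar_center":[box(.056,.032,0,.016)],
"stand":[box(.09,.09,0,.02),np.r_[circ(.01,.02),circ(.01,.058)],np.r_[box(.013,.013,.058,.073),box(.008,.008,.077,.078)]]}
def fit(n,cam,p0,d=None,z=0,vis=None):
    d=d or get_image(cam); rs=cut_out(n,cam); uv=proj(d,[p0[0],p0[1],z+.01]).astype(int)
    def ds(r):
        ys,xs=np.nonzero(r["region"]); return np.hypot(xs.mean()-uv[0],ys.mean()-uv[1])
    m=min(rs,key=ds)["region"].astype(np.uint8); big=cv2.resize(m,None,fx=4,fy=4,interpolation=cv2.INTER_LINEAR)
    R=d["extrinsics"]
    def rend(p):
        o=np.zeros(big.shape,np.uint8); c,s=np.cos(p[2]),np.sin(p[2])
        for g in SH[n]:
            w=g@np.array([[c,s,0],[-s,c,0],[0,0,1]])+[p[0],p[1],z]
            q=(w-R[:3,3])@R[:3,:3]; pu=np.c_[d["fx"]*q[:,0]/q[:,2]+d["cx"],d["fy"]*q[:,1]/q[:,2]+d["cy"]]
            pu=np.round((pu*4+1.5)*16).astype(np.int32)
            cv2.fillPoly(o,[cv2.convexHull(pu)],1,shift=4)
        return o
    def f(p):
        o=rend(p*np.array([1,1,20])); return 1-(o&big).sum()/max(1,(o|big).sum())
    best=None
    for y in ([p0[2]] if len(p0)>2 else ([0,.4,.8,1.2,1.6,2.0,2.4,2.8] if n in("stand","collar_center") else [0])):
        x0=np.array([p0[0],p0[1],y/20])
        r=minimize(f,x0,method="Nelder-Mead",options=dict(initial_simplex=x0+np.array([[0,0,0],[.006,0,0],[0,.006,0],[0,0,.015]]),xatol=5e-5,fatol=1e-4))
        if best is None or r.fun<best.fun: best=r
    return best.x*np.array([1,1,20]),1-best.fun
E
python3 - <<'E'
from h import *
d=get_image("wrist")
for n,p in(("stand",(.472,-.016)),("bush_center",(.667,-.004)),("collar_center",(.485,-.213))):
    x,q=fit(n,"wrist",p,d); print(n,np.round(x,4),round(q,3))
for c in("scene","side"):
  e=get_image(c)
  for n,p in(("stand",(.475,-.016)),("bush_center",(.667,-.003)),("gear_center",(.507,.288)),("collar_center",(.485,-.211))):
    try: x,q=fit(n,c,p,e); print(c,n,np.round(x,4),round(q,3))
    except Exception as ex: print(c,n,ex)
print(state()["t"])
E
```

```text
stand [ 0.4747 -0.0147  1.828 ] 0.952
bush_center [ 0.6658 -0.0052  0.176 ] 0.799
collar_center [ 0.4853 -0.2118 -0.4413] 0.956
scene stand [ 0.473  -0.0108  1.8406] 0.927
scene bush_center [ 0.6667 -0.0023  0.378 ] 0.953
scene gear_center [ 0.5083  0.2918 -0.1327] 0.916
scene collar_center [ 0.4859 -0.2094  2.6876] 0.937
side stand [ 0.4733 -0.0164  1.8222] 0.952
side bush_center [ 0.6664 -0.0052  0.3052] 0.912
side gear_center [0.5117 0.2861 0.0066] 0.62
side collar_center [ 0.4856 -0.2123 -0.4764] 0.936
3.2667
```

Call:
{"op": "send_rows", "data": {"motion": [{"delta_pos": [0.0035, 0.097, 0.15], "delta_rot": [0, 0, 0]}, {"delta_pos": [0.0035, 0.097, 0.15], "delta_rot": [0, 0, 0]}, {"delta_pos": [0.0035, 0.097, 0.15], "delta_rot": [0, 0, 0]}, {"delta_pos": [0.0035, 0.097, 0.15], "delta_rot": [0, 0, 0]}, {"delta_pos": [0.0035, 0.097, 0.15], "delta_rot": [0, 0, 0]}, {"delta_pos": [0.0035, 0.097, 0.15], "delta_rot": [0, 0, 0]}, {"delta_pos": [0.0035, 0.097, 0.15], "delta_rot": [0, 0, 0]}, {"delta_pos": [0.0035, 0.097, 0.15], "delta_rot": [0, 0, 0]}, {"delta_pos": [0.0035, 0.097, 0.15], "delta_rot": [0, 0, 0]}]}}

```text
t: 4.02
eef_pos: [0.6673, -0.0058, 0.1043]
orientation: [[-0.003, 1.0, 0.004], [1.0, 0.003, -0.0], [-0.0, 0.004, -1.0]]
force: [1.2, 0.2, 0.2]
gripper_width: 0.999
grasp_force: 0.0
```

Run:
```python
from h import *
d=snap("wrist","d.png"); s=state(); print(s["t"],s["eef_pos"])
x,q=fit("bush_center","wrist",(.666,-.004),d);print(np.round(x,4),q)
p=[r["point"] for r in spot_point("bush_center","wrist")];print(p)
im=cv2.imread("pics/d.png")
for r,z,c in((.028,0.006,(255,0,0)),(.016,.034,(0,0,255)),(.028,0,(0,255,0))):
    for w in circ(r,z): u=proj(d,w+[x[0],x[1],0]); cv2.circle(im,tuple(int(v) for v in u),1,c,-1)
cv2.imwrite("pics/d2.png",im)
```

```text
4.0667 [ 0.66734052 -0.00578253  0.10420695]
[ 0.6667 -0.005   0.2277] 0.8463617205900582
[[0.6978, -0.1139, 0.0134], [0.6689, -0.0051, 0.0176]]
```

View pics/d2.png

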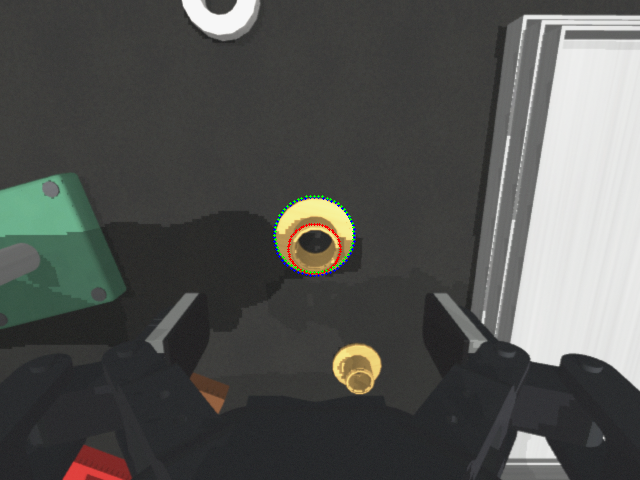

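Call:
{"op": "send_rows", "data": {"motion": [{"delta_pos": [0.001, 0, 0.04], "delta_rot": [0, 0, 0]}, {"delta_pos": [0.001, 0, 0.075], "delta_rot": [0, 0, 0]}, {"delta_pos": [0.001, 0, 0.08], "delta_rot": [0, 0, 0]}, {"delta_pos": [0.001, 0, 0.08], "delta_rot": [0, 0, 0]}, {"delta_pos": [0.001, 0, 0.08], "delta_rot": [0, 0, 0]}, {"delta_pos": [0.001, 0, 0.08], "delta_rot": [0, 0, 0]}]}}

```text
t: 4.67
eef_pos: [0.6686, -0.0047, 0.0239]
orientation: [[-0.003, 1.0, 0.004], [1.0, 0.003, -0.0], [-0.0, 0.004, -1.0]]
force: [0.7, 0.6, 0.2]
gripper_width: 1.0
grasp_force: 0.0
```

Call:
{"op": "send_rows", "data": {"motion": [{"delta_pos": [0, -0.0015, 0.014], "delta_rot": [0, 0, 0]}, {"delta_pos": [0, -0.0015, 0.014], "delta_rot": [0, 0, 0]}, {"delta_pos": [0, -0.0015, 0.014], "delta_rot": [0, 0, 0]}]}}

```text
t: 4.92
eef_pos: [0.6657, -0.0047, 0.0087]
orientation: [[-0.003, 1.0, 0.001], [1.0, 0.003, 0.0], [-0.0, 0.001, -1.0]]
force: [-0.3, -0.1, -0.1]
gripper_width: 1.001
grasp_force: 0.0
```

Call:
{"op": "send_rows", "data": {"motion": [{"delta_pos": [0, 0, 0], "delta_rot": [0, 0, 0]}, {"delta_pos": [0, 0, 0], "delta_rot": [0, 0, 0]}, {"delta_pos": [0, 0, 0], "delta_rot": [0, 0, 0]}, {"delta_pos": [0, 0, 0], "delta_rot": [0, 0, 0]}, {"delta_pos": [0, 0, 0], "delta_rot": [0, 0, 0]}, {"delta_pos": [0, 0, 0], "delta_rot": [0, 0, 0]}, {"delta_pos": [0, 0, 0], "delta_rot": [0, 0, 0]}, {"delta_pos": [0, 0, 0], "delta_rot": [0, 0, 0]}], "fingers": 255, "force": 40}}

```text
t: 5.58
eef_pos: [0.6658, -0.0047, 0.0081]
orientation: [[-0.003, 1.0, 0.001], [1.0, 0.003, 0.0], [0.0, 0.001, -1.0]]
force: [-1.2, -0.6, 5.9]
gripper_width: 0.367
grasp_force: 39.7
```

Call:
{"op": "send_rows", "data": {"motion": [{"delta_pos": [0, 0, -0.02], "delta_rot": [0, 0, 0]}, {"delta_pos": [0, 0, -0.05], "delta_rot": [0, 0, 0]}, {"delta_pos": [0, 0, -0.09], "delta_rot": [0, 0, 0]}, {"delta_pos": [0, 0, -0.122], "delta_rot": [0, 0, 0]}, {"delta_pos": [-0.01, -0.02, -0.122], "delta_rot": [0, 0, 0]}, {"delta_pos": [-0.022, -0.055, -0.122], "delta_rot": [0, 0, 0]}, {"delta_pos": [-0.036, -0.09, -0.122], "delta_rot": [0, 0, 0]}, {"delta_pos": [-0.052, -0.125, -0.122], "delta_rot": [0, 0, 0]}, {"delta_pos": [-0.066, -0.16, -0.122], "delta_rot": [0, 0, 0]}, {"delta_pos": [-0.077, -0.185, -0.122], "delta_rot": [0, 0, 0]}, {"delta_pos": [-0.08, -0.192, -0.122], "delta_rot": [0, 0, 0]}, {"delta_pos": [-0.08, -0.192, -0.122], "delta_rot": [0, 0, 0]}, {"delta_pos": [-0.08, -0.192, -0.122], "delta_rot": [0, 0, 0]}]}}

```text
t: 6.67
eef_pos: [0.474, -0.0853, 0.1293]
orientation: [[-0.002, 1.0, 0.001], [1.0, 0.002, 0.0], [0.0, 0.001, -1.0]]
force: [0.2, 0.9, -1.3]
gripper_width: 0.368
grasp_force: 40.3
```

Run:
```python
from h import *
d=snap("wrist","e.png"); s=state(); e=s["eef_pos"]; print(s["t"],e,s["gripper_width"],np.round(s["orientation"][:,2],4))
x,q=fit("stand","wrist",(.474,-.0145,.257),d);print("stand",np.round(x,4),q)
zb=e[2]-.0085
for z in(zb-.003,zb,zb+.003):
  try: x2,q=fit("bush_center","wrist",(e[0],e[1]),d,z=z);print("bush",np.round(x2,4),q)
  except Exception as ex: print(ex)
im=cv2.imread("pics/e.png")
S=[(w@np.array([[np.cos(x[2]),np.sin(x[2]),0],[-np.sin(x[2]),np.cos(x[2]),0],[0,0,1]])+[x[0],x[1],0],(255,0,255)) for w in np.r_[SH["stand"][0],circ(.01,.058),SH["stand"][2]]]
S+=[(w+[e[0],e[1],zb],(0,0,255)) for w in np.r_[circ(.028,0.006),circ(.016,.034)]]
for w,c in S: cv2.circle(im,tuple(int(v) for v in proj(d,w)),1,c,-1)
cv2.imwrite("pics/e2.png",im)
```

```text
6.7167 [ 0.47503001 -0.08518686  0.1294336 ] 0.3660402404534355 [ 1.9e-03  1.0e-04 -1.0e+00]
stand [ 0.474  -0.0154  0.2577] 0.9648964896489649
bush [ 0.475  -0.0852  0.    ] 0.0
bush [ 0.475  -0.0852  0.    ] 0.0
bush [ 0.475  -0.0852  0.    ] 0.0
```

View pics/e2.png

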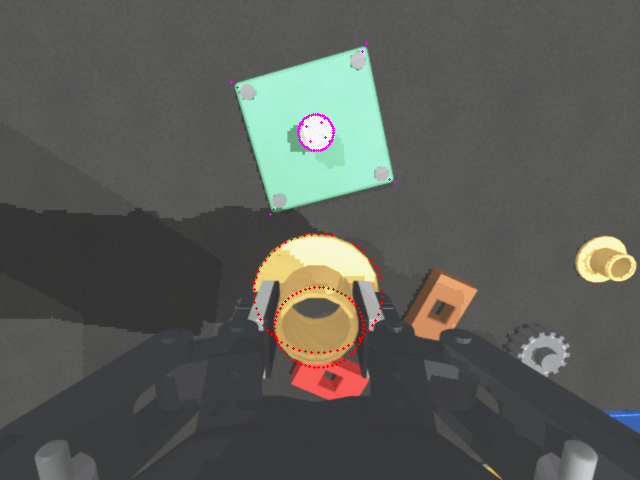

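Run:
```python
from h import *
im=cv2.imread("pics/e.png"); c=im[215:400,237:397]
cv2.imwrite("pics/e3.png",cv2.resize(c,None,fx=3.2,fy=3.2,interpolation=cv2.INTER_CUBIC))
```

```text
(no output)
```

View pics/e3.png

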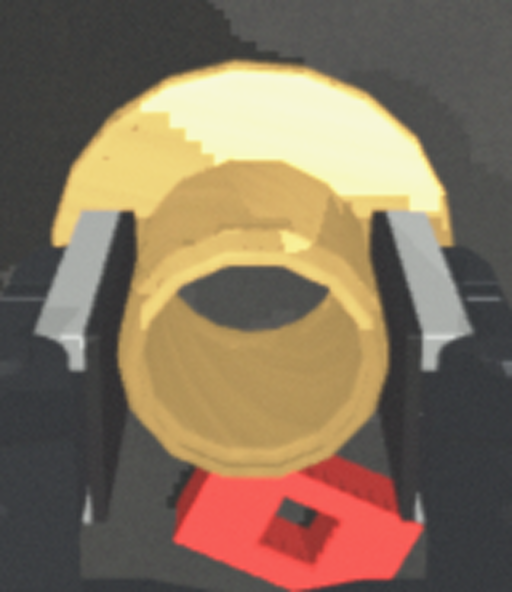

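Run:
```python
from h import *
from scipy.optimize import least_squares
d=get_image("wrist"); e=state()["eef_pos"]
def feats(p):
    x,y,z,t=p; c,s=np.cos(t),np.sin(t); R=np.array([[1,0,0],[0,c,-s],[0,s,c]])
    P=lambda r,h:np.array([proj(d,R@(w-[0,0,.02])+[x,y,z+.02]) for w in circ(r,h,120)])
    f=np.r_[P(.028,.006),P(.028,0)]; a=P(.016,.031); b=P(.0145,.034); k=P(.0125,.034); g=P(.0125,0)
    return np.array([f[:,1].min(),f[:,0].min(),f[:,0].max(),a[:,0].min(),a[:,0].max(),max(a[:,1].max(),b[:,1].max()),b[:,1].min(),k[:,1].min(),g[:,1].max()])
m=np.array([234.4,253,378,274.5,358,364,287,298,318.5])
r=least_squares(lambda p:feats(p)-m,[e[0],e[1],e[2]-.0085,0],x_scale=[.01,.01,.01,.1],diff_step=1e-4)
print("tcp",e,"fit",np.round(r.x,4),np.round(r.fun,1))
print("nominal",np.round(feats([e[0],e[1],e[2]-.0085,0])-m,1))
```

```text
tcp [ 0.47450789 -0.08493281  0.1291322 ] fit [ 0.4747 -0.0866  0.1179 -0.0506] [ 0.1  0.   0.7 -0.9  0.3 -1.2  3.2 -2.5  0.5]
nominal [-3.6 -1.8  1.6 -2.4  0.7 -0.1  4.7 -1.1 -2.6]
```

Call:
{"op": "send_rows", "data": {"motion": [{"delta_pos": [0.025, -0.0005, 0], "delta_rot": [0, 0, 0]}, {"delta_pos": [0.05, -0.0005, 0], "delta_rot": [0, 0, 0]}, {"delta_pos": [0.07, -0.0005, 0], "delta_rot": [0, 0, 0]}, {"delta_pos": [0.0704, -0.0005, 0.005], "delta_rot": [0, 0, 0]}, {"delta_pos": [0.0704, -0.0005, 0.02], "delta_rot": [0, 0, 0]}, {"delta_pos": [0.0704, -0.0005, 0.034], "delta_rot": [0, 0, 0]}, {"delta_pos": [0.0704, -0.0005, 0.034], "delta_rot": [0, 0, 0]}, {"delta_pos": [0.0704, -0.0005, 0.034], "delta_rot": [0, 0, 0]}]}}

```text
t: 7.63
eef_pos: [0.4721, -0.0149, 0.0946]
orientation: [[-0.003, 1.0, -0.002], [1.0, 0.003, -0.0], [-0.0, -0.002, -1.0]]
force: [0.5, 0.3, -1.3]
gripper_width: 0.36
grasp_force: 40.2
```

Run:
```python
from h import *
s=state(); print(s["eef_pos"],s["force"])
d=snap("wrist","f.png",(200,200,440,420),2.5)
cv2.imwrite("pics/f.png",np.hstack([cv2.resize(cv2.imread("pics/f.png"),(400,400)),cv2.resize(get_image("side")["image"][200:300,320:420,::-1],(400,400),interpolation=cv2.INTER_CUBIC)]))
```

```text
[ 0.47208053 -0.01493042  0.09460569] [ 0.46100994  0.2891003  -1.32004412]
```

View pics/f.png

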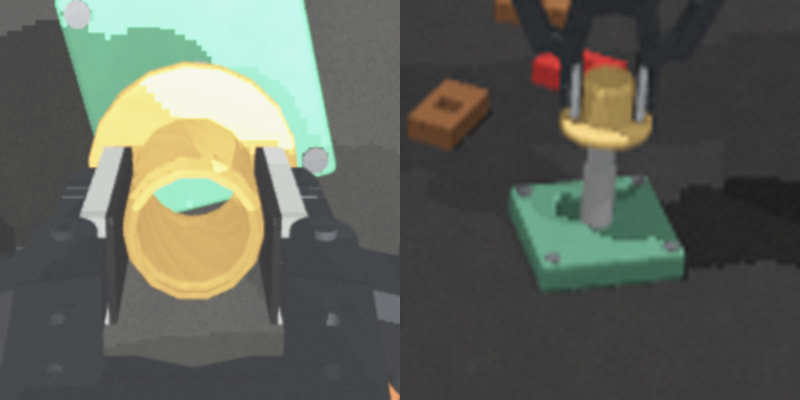

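Side view: the bush is straight above the spindle tip at about (600,150) in the picture. It needs 2 mm more in x, then I lower.

Call:
{"op": "send_rows", "data": {"motion": [{"delta_pos": [0.0003, 0.002, 0], "delta_rot": [0, 0, 0]}, {"delta_pos": [0.0003, 0.002, 0.004], "delta_rot": [0, 0, 0]}, {"delta_pos": [0.0003, 0.002, 0.012], "delta_rot": [0, 0, 0]}, {"delta_pos": [0.0003, 0.002, 0.02], "delta_rot": [0, 0, 0]}, {"delta_pos": [0.0003, 0.002, 0.028], "delta_rot": [0, 0, 0]}, {"delta_pos": [0.0003, 0.002, 0.028], "delta_rot": [0, 0, 0]}]}}

```text
t: 8.23
eef_pos: [0.4728, -0.0146, 0.0653]
orientation: [[-0.003, 1.0, -0.004], [1.0, 0.003, 0.0], [0.0, -0.004, -1.0]]
force: [-0.3, 0.3, -3.0]
gripper_width: 0.364
grasp_force: 40.3
```

Call:
{"op": "send_rows", "data": {"motion": [{"delta_pos": [0, 0.001, 0.008], "delta_rot": [0, 0, 0]}, {"delta_pos": [0, 0.001, 0.016], "delta_rot": [0, 0, 0]}, {"delta_pos": [0, 0.001, 0.024], "delta_rot": [0, 0, 0]}, {"delta_pos": [0, 0.001, 0.03], "delta_rot": [0, 0, 0]}, {"delta_pos": [0, 0.001, 0.03], "delta_rot": [0, 0, 0]}]}}

```text
t: 8.65
eef_pos: [0.4744, -0.0145, 0.0357]
orientation: [[-0.003, 1.0, -0.003], [1.0, 0.003, 0.0], [0.0, -0.003, -1.0]]
force: [0.7, -0.6, -1.9]
gripper_width: 0.362
grasp_force: 40.3
```

Call:
{"op": "send_rows", "data": {"motion": [{"delta_pos": [0, 0, 0.002], "delta_rot": [0, 0, 0]}, {"delta_pos": [0, 0, 0.003], "delta_rot": [0, 0, 0]}, {"delta_pos": [0, 0, 0.004], "delta_rot": [0, 0, 0]}]}}

```text
t: 8.9
eef_pos: [0.476, -0.0146, 0.0334]
orientation: [[-0.003, 1.0, 0.001], [1.0, 0.003, -0.0], [-0.0, 0.001, -1.0]]
force: [-0.2, 0.2, -1.5]
gripper_width: 0.362
grasp_force: 40.3
```

Call:
{"op": "send_rows", "data": {"motion": [{"delta_pos": [0, -0.0008, 0.0015], "delta_rot": [0, 0, 0]}, {"delta_pos": [0, -0.0008, 0.003], "delta_rot": [0, 0, 0]}, {"delta_pos": [0, -0.0008, 0.003], "delta_rot": [0, 0, 0]}]}}

```text
t: 9.15
eef_pos: [0.4747, -0.0146, 0.0302]
orientation: [[-0.003, 1.0, -0.0], [1.0, 0.003, -0.0], [-0.0, -0.0, -1.0]]
force: [0.5, 0.3, -1.4]
gripper_width: 0.366
grasp_force: 40.3
```

Call:
{"op": "send_rows", "data": {"motion": [{"delta_pos": [0, 0, 0.001], "delta_rot": [0, 0, 0]}, {"delta_pos": [0, 0, 0.002], "delta_rot": [0, 0, 0]}, {"delta_pos": [0, 0, 0.003], "delta_rot": [0, 0, 0]}]}}

```text
t: 9.4
eef_pos: [0.4751, -0.0146, 0.028]
orientation: [[-0.003, 1.0, 0.0], [1.0, 0.003, -0.0], [-0.0, 0.0, -1.0]]
force: [-4.7, 0.0, 17.7]
gripper_width: 0.36
grasp_force: 41.8
```

Call:
{"op": "send_rows", "data": {"motion": [{"delta_pos": [0, 0, -0.003], "delta_rot": [0, 0, 0]}, {"delta_pos": [0, 0, -0.003], "delta_rot": [0, 0, 0]}, {"delta_pos": [0, 0, -0.003], "delta_rot": [0, 0, 0]}, {"delta_pos": [0, 0, -0.003], "delta_rot": [0, 0, 0]}, {"delta_pos": [0, 0, -0.003], "delta_rot": [0, 0, 0]}, {"delta_pos": [0, 0, -0.003], "delta_rot": [0, 0, 0]}, {"delta_pos": [0, 0, -0.01], "delta_rot": [0, 0, 0]}, {"delta_pos": [0, 0, -0.03], "delta_rot": [0, 0, 0]}, {"delta_pos": [0, 0, -0.06], "delta_rot": [0, 0, 0]}, {"delta_pos": [0, 0, -0.1], "delta_rot": [0, 0, 0]}, {"delta_pos": [0, 0, -0.14], "delta_rot": [0, 0, 0]}, {"delta_pos": [0, 0, -0.18], "delta_rot": [0, 0, 0]}, {"delta_pos": [0, 0, -0.18], "delta_rot": [0, 0, 0]}], "fingers": 0}}

```text
t: 10.48
eef_pos: [0.4796, -0.0147, 0.2157]
orientation: [[-0.003, 1.0, 0.014], [1.0, 0.003, -0.0], [-0.0, 0.014, -1.0]]
force: [1.7, 0.4, 0.2]
gripper_width: 0.998
grasp_force: 0.0
```

Run:
```python
from h import *
s=state(); print(s["t"],s["eef_pos"],s["gripper_width"])
for c in("scene","side"):
  d=get_image(c)
  for n in("bush_center","gear_center","oil","wrench_grip"):
    print(c,n,[(np.round(r["point"],3).tolist(),round(r["confidence"],2)) for r in spot_point(n,c)])
```

```text
10.4833 [ 0.47962565 -0.01471705  0.21567322] 0.9984649813301817
scene bush_center [([0.698, -0.11, 0.01], 0.77), ([0.471, -0.008, 0.038], 0.73)]
scene gear_center [([0.507, 0.288, 0.014], 0.66)]
scene oil [([0.492, 0.431, 0.001], 0.81)]
scene wrench_grip [([0.699, 0.268, -0.001], 0.92), ([0.486, -0.212, 0.007], 0.54)]
side bush_center [([0.476, -0.014, 0.037], 0.68), ([0.7, -0.11, 0.011], 0.49)]
side gear_center [([0.505, 0.286, 0.013], 0.82), ([0.694, 0.268, 0.003], 0.68), ([0.48, -0.419, 0.01], 0.4)]
side oil [([0.486, 0.43, -0.001], 0.65)]
side wrench_grip [([0.692, 0.266, 0.002], 0.56), ([0.486, 0.428, -0.002], 0.38)]
```

Call:
{"op": "send_rows", "data": {"motion": [{"delta_pos": [0.03, 0.003, 0], "delta_rot": [0, 0, 0]}, {"delta_pos": [0.07, 0.007, 0], "delta_rot": [0, 0, 0]}, {"delta_pos": [0.11, 0.011, 0.005], "delta_rot": [0, 0, 0]}, {"delta_pos": [0.15, 0.015, 0.015], "delta_rot": [0, 0, 0]}, {"delta_pos": [0.19, 0.019, 0.03], "delta_rot": [0, 0, 0]}, {"delta_pos": [0.23, 0.023, 0.045], "delta_rot": [0, 0, 0]}, {"delta_pos": [0.26, 0.026, 0.052], "delta_rot": [0, 0, 0]}, {"delta_pos": [0.28, 0.029, 0.055], "delta_rot": [0, 0, 0]}, {"delta_pos": [0.285, 0.029, 0.055], "delta_rot": [0, 0, 0]}, {"delta_pos": [0.285, 0.029, 0.055], "delta_rot": [0, 0, 0]}, {"delta_pos": [0.285, 0.029, 0.055], "delta_rot": [0, 0, 0]}]}}

```text
t: 11.9
eef_pos: [0.5027, 0.2698, 0.152]
orientation: [[-0.003, 1.0, -0.001], [1.0, 0.003, -0.001], [-0.001, -0.001, -1.0]]
force: [-0.3, -0.1, 0.6]
gripper_width: 1.002
grasp_force: 0.0
```

Run:
```python
from h import *
d=snap("wrist","g.png"); s=state(); e=s["eef_pos"]; print(s["t"],e,np.round(s["orientation"],3).tolist())
x,q=fit("gear_center","wrist",(.507,.287),d);print(np.round(x,4),q)
print([(np.round(r["point"],4),r["confidence"]) for r in spot_point("gear_center","wrist")])
im=cv2.imread("pics/g.png")
for w in np.r_[circ(.037,0),circ(.023,.03),circ(.018,.03)]: cv2.circle(im,tuple(int(v) for v in proj(d,w+[x[0],x[1],0])),1,(0,0,255),-1)
cv2.imwrite("pics/g2.png",im)
```

```text
11.95 [0.5027913  0.26934279 0.15234431] [[-0.002, 1.0, -0.001], [1.0, 0.002, -0.001], [-0.001, -0.001, -1.0]]
[0.5084 0.2878 0.0014] 0.7387857623067154
[]
```

View pics/g2.png

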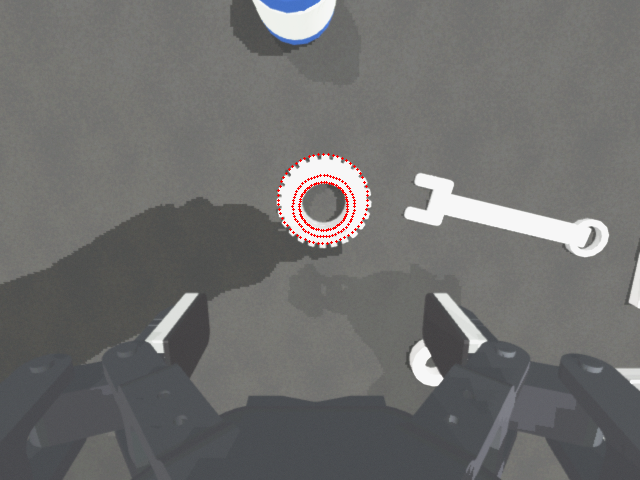

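Call:
{"op": "send_rows", "data": {"motion": [{"delta_pos": [0.0185, 0.0056, 0.02], "delta_rot": [0, 0, 0]}, {"delta_pos": [0.0185, 0.0056, 0.055], "delta_rot": [0, 0, 0]}, {"delta_pos": [0.0185, 0.0056, 0.09], "delta_rot": [0, 0, 0]}, {"delta_pos": [0.0185, 0.0056, 0.11], "delta_rot": [0, 0, 0]}, {"delta_pos": [0.0185, 0.0056, 0.11], "delta_rot": [0, 0, 0]}, {"delta_pos": [0.0185, 0.0056, 0.11], "delta_rot": [0, 0, 0]}], "fingers": 60}}

```text
t: 12.55
eef_pos: [0.5079, 0.2875, 0.0419]
orientation: [[-0.002, 1.0, -0.002], [1.0, 0.001, -0.001], [-0.001, -0.002, -1.0]]
force: [-0.2, 1.1, -0.1]
gripper_width: 0.764
grasp_force: 0.0
```

Run:
```python
from h import *
d=get_image("wrist"); s=state(); e=s["eef_pos"]; print(s["t"],e,s["gripper_width"])
x,q=fit("gear_center","wrist",(.508,.288),d);print(np.round(x,4),q)
```

```text
12.6 [0.50926336 0.28845868 0.04337179] 0.7659252680441545
[ 0.5084  0.2884 -0.0419] 0.8120138990693012
```

Centred to within about 0.5 mm. I'll descend and grip.

Call:
{"op": "send_rows", "data": {"motion": [{"delta_pos": [0.0005, 0, 0.012], "delta_rot": [0, 0, 0]}, {"delta_pos": [0.0005, 0, 0.024], "delta_rot": [0, 0, 0]}, {"delta_pos": [0.0005, 0, 0.03], "delta_rot": [0, 0, 0]}, {"delta_pos": [0.0005, 0, 0.03], "delta_rot": [0, 0, 0]}]}}

```text
t: 12.98
eef_pos: [0.5089, 0.2895, 0.0128]
orientation: [[-0.003, 1.0, 0.001], [1.0, 0.003, 0.0], [0.0, 0.001, -1.0]]
force: [-0.0, 0.0, -0.1]
gripper_width: 0.769
grasp_force: 0.0
```

Call:
{"op": "send_rows", "data": {"motion": [{"delta_pos": [0, 0, 0], "delta_rot": [0, 0, 0]}, {"delta_pos": [0, 0, 0], "delta_rot": [0, 0, 0]}, {"delta_pos": [0, 0, 0], "delta_rot": [0, 0, 0]}, {"delta_pos": [0, 0, 0], "delta_rot": [0, 0, 0]}, {"delta_pos": [0, 0, 0], "delta_rot": [0, 0, 0]}, {"delta_pos": [0, 0, 0], "delta_rot": [0, 0, 0]}], "fingers": 255, "force": 60}}

```text
t: 13.48
eef_pos: [0.5093, 0.29, 0.0141]
orientation: [[-0.003, 1.0, 0.002], [1.0, 0.003, 0.001], [0.001, 0.002, -1.0]]
force: [-2.2, -1.9, 6.4]
gripper_width: 0.51
grasp_force: 60.4
```

Call:
{"op": "send_rows", "data": {"motion": [{"delta_pos": [0, 0, -0.015], "delta_rot": [0, 0, 0]}, {"delta_pos": [0, 0, -0.05], "delta_rot": [0, 0, 0]}, {"delta_pos": [0, 0, -0.09], "delta_rot": [0, 0, 0]}, {"delta_pos": [-0.015, 0, -0.125], "delta_rot": [0, 0, 0]}, {"delta_pos": [-0.05, -0.004, -0.14], "delta_rot": [0, 0, 0]}, {"delta_pos": [-0.09, -0.008, -0.14], "delta_rot": [0, 0, 0]}, {"delta_pos": [-0.13, -0.012, -0.14], "delta_rot": [0, 0, 0]}, {"delta_pos": [-0.17, -0.016, -0.14], "delta_rot": [0, 0, 0]}, {"delta_pos": [-0.21, -0.02, -0.14], "delta_rot": [0, 0, 0]}, {"delta_pos": [-0.25, -0.024, -0.14], "delta_rot": [0, 0, 0]}, {"delta_pos": [-0.29, -0.028, -0.14], "delta_rot": [0, 0, 0]}, {"delta_pos": [-0.33, -0.032, -0.14], "delta_rot": [0, 0, 0]}, {"delta_pos": [-0.36, -0.034, -0.14], "delta_rot": [0, 0, 0]}, {"delta_pos": [-0.375, -0.034, -0.14], "delta_rot": [0, 0, 0]}, {"delta_pos": [-0.375, -0.034, -0.14], "delta_rot": [0, 0, 0]}, {"delta_pos": [-0.375, -0.034, -0.14], "delta_rot": [0, 0, 0]}]}}

```text
t: 14.82
eef_pos: [0.4753, -0.0862, 0.1524]
orientation: [[-0.001, 1.0, -0.0], [1.0, 0.001, 0.001], [0.001, -0.0, -1.0]]
force: [0.3, 0.2, -4.1]
gripper_width: 0.51
grasp_force: 62.8
```

Run:
```python
from h import *
d=snap("wrist","i.png"); s=state(); e=s["eef_pos"]; print(s["t"],e,s["gripper_width"],np.round(s["orientation"],3).tolist())
try:
  x,q=fit("bush_center","wrist",(.474,-.0145),d,z=.02);print("bush",np.round(x,4),q)
except Exception as ex: print(ex); x=[.474,-.015]
im=cv2.imread("pics/i.png")
for w in np.r_[circ(.028,.026),circ(.016,.051)]: cv2.circle(im,tuple(int(v) for v in proj(d,w+[x[0],x[1],0])),1,(255,0,0),-1)
zb=e[2]-.0135
for w in np.r_[circ(.037,.012),circ(.023,.03),circ(.018,.03)]: cv2.circle(im,tuple(int(v) for v in proj(d,w+[e[0],e[1]-.0015,zb])),1,(0,0,255),-1)
cv2.imwrite("pics/i2.png",cv2.resize(im[40:400,160:480],None,fx=1.66,fy=1.66,interpolation=cv2.INTER_CUBIC))
```

```text
14.8667 [ 0.47530401 -0.08537719  0.15231806] 0.5102922293292148 [[-0.002, 1.0, -0.0], [1.0, 0.002, 0.001], [0.001, -0.0, -1.0]]
bush [ 0.4747 -0.0154  0.0437] 0.7518062633826273
```

View pics/i2.png

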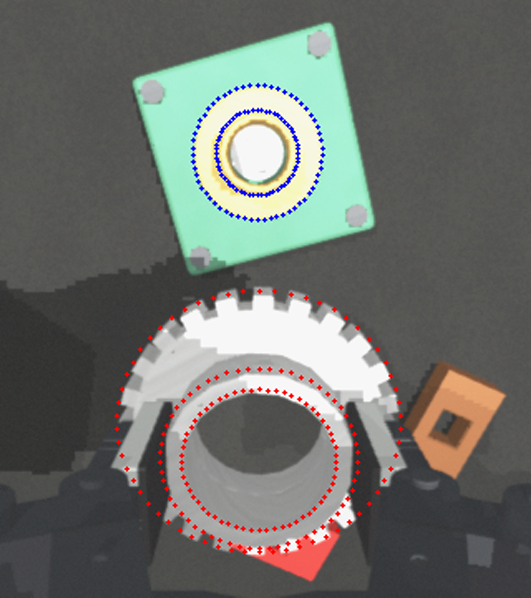

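Picture shows the bush seated on the block (at about (258,152)), and the gear in hand matches its model (hub at about (260,460)). I'll move it over the spindle.

Call:
{"op": "send_rows", "data": {"motion": [{"delta_pos": [0.025, -0.0005, 0], "delta_rot": [0, 0, 0]}, {"delta_pos": [0.055, -0.0005, 0], "delta_rot": [0, 0, 0]}, {"delta_pos": [0.0715, -0.0005, 0.01], "delta_rot": [0, 0, 0]}, {"delta_pos": [0.0715, -0.0005, 0.03], "delta_rot": [0, 0, 0]}, {"delta_pos": [0.0715, -0.0005, 0.05], "delta_rot": [0, 0, 0]}, {"delta_pos": [0.0715, -0.0005, 0.05], "delta_rot": [0, 0, 0]}, {"delta_pos": [0.0715, -0.0005, 0.05], "delta_rot": [0, 0, 0]}]}}

```text
t: 15.5
eef_pos: [0.4735, -0.0129, 0.1016]
orientation: [[-0.005, 1.0, -0.004], [1.0, 0.005, 0.0], [0.0, -0.004, -1.0]]
force: [-0.8, -0.3, -3.8]
gripper_width: 0.515
grasp_force: 63.0
```

Call:
{"op": "send_rows", "data": {"motion": [{"delta_pos": [-0.001, 0.001, 0.008], "delta_rot": [0, 0, 0]}, {"delta_pos": [-0.001, 0.001, 0.018], "delta_rot": [0, 0, 0]}, {"delta_pos": [-0.001, 0.001, 0.027], "delta_rot": [0, 0, 0]}, {"delta_pos": [-0.001, 0.001, 0.027], "delta_rot": [0, 0, 0]}, {"delta_pos": [-0.001, 0.001, 0.027], "delta_rot": [0, 0, 0]}]}}

```text
t: 15.92
eef_pos: [0.4757, -0.0152, 0.0752]
orientation: [[-0.003, 1.0, -0.001], [1.0, 0.003, 0.0], [0.0, -0.001, -1.0]]
force: [-0.0, 0.1, -4.6]
gripper_width: 0.512
grasp_force: 63.0
```

Run:
```python
from h import *
s=state(); print(s["t"],s["eef_pos"],s["force"])
```

```text
15.9167 [ 0.47574467 -0.01516611  0.0752169 ] [-0.01774251  0.06697245 -4.56573266]
```

Call:
{"op": "send_rows", "data": {"motion": [{"delta_pos": [0.0012, -0.001, 0.002], "delta_rot": [0, 0, 0]}, {"delta_pos": [0.0012, -0.001, 0.006], "delta_rot": [0, 0, 0]}, {"delta_pos": [0.0012, -0.001, 0.012], "delta_rot": [0, 0, 0]}, {"delta_pos": [0.0012, -0.001, 0.016], "delta_rot": [0, 0, 0]}, {"delta_pos": [0.0012, -0.001, 0.016], "delta_rot": [0, 0, 0]}]}}

```text
t: 16.33
eef_pos: [0.4741, -0.0138, 0.0583]
orientation: [[-0.003, 1.0, -0.002], [1.0, 0.003, 0.0], [0.0, -0.002, -1.0]]
force: [-0.6, 0.5, -4.0]
gripper_width: 0.513
grasp_force: 63.0
```

Call:
{"op": "send_rows", "data": {"motion": [{"delta_pos": [0, 0.0005, 0.005], "delta_rot": [0, 0, 0]}, {"delta_pos": [0, 0.0005, 0.01], "delta_rot": [0, 0, 0]}, {"delta_pos": [0, 0.0005, 0.015], "delta_rot": [0, 0, 0]}, {"delta_pos": [0, 0.0005, 0.015], "delta_rot": [0, 0, 0]}]}}

```text
t: 16.67
eef_pos: [0.4746, -0.0139, 0.0432]
orientation: [[-0.003, 1.0, -0.002], [1.0, 0.003, 0.0], [0.0, -0.002, -1.0]]
force: [-0.9, -0.5, -3.8]
gripper_width: 0.509
grasp_force: 63.0
```

Call:
{"op": "send_rows", "data": {"motion": [{"delta_pos": [0, 0, 0.001], "delta_rot": [0, 0, 0]}, {"delta_pos": [0, 0, 0.002], "delta_rot": [0, 0, 0]}, {"delta_pos": [0, 0, 0.003], "delta_rot": [0, 0, 0]}]}}

```text
t: 16.92
eef_pos: [0.4758, -0.0139, 0.0414]
orientation: [[-0.003, 1.0, 0.0], [1.0, 0.003, -0.0], [-0.0, 0.0, -1.0]]
force: [0.1, 0.1, -4.3]
gripper_width: 0.516
grasp_force: 63.0
```

Call:
{"op": "send_rows", "data": {"motion": [{"delta_pos": [0, -0.0005, 0.001], "delta_rot": [0, 0, 0]}, {"delta_pos": [0, -0.0005, 0.002], "delta_rot": [0, 0, 0]}, {"delta_pos": [0, -0.0005, 0.003], "delta_rot": [0, 0, 0]}]}}

```text
t: 17.17
eef_pos: [0.4753, -0.0139, 0.04]
orientation: [[-0.003, 1.0, 0.001], [1.0, 0.003, -0.0], [-0.0, 0.001, -1.0]]
force: [-6.6, -0.1, 22.4]
gripper_width: 0.513
grasp_force: 65.5
```

Call:
{"op": "send_rows", "data": {"motion": [{"delta_pos": [0, 0, -0.002], "delta_rot": [0, 0, 0]}, {"delta_pos": [0, 0, -0.002], "delta_rot": [0, 0, 0]}, {"delta_pos": [0, 0, -0.002], "delta_rot": [0, 0, 0]}, {"delta_pos": [0, 0, -0.002], "delta_rot": [0, 0, 0]}, {"delta_pos": [0, 0, -0.002], "delta_rot": [0, 0, 0]}, {"delta_pos": [0, 0, -0.01], "delta_rot": [0, 0, 0]}, {"delta_pos": [0, 0, -0.035], "delta_rot": [0, 0, 0]}, {"delta_pos": [0, 0, -0.07], "delta_rot": [0, 0, 0]}, {"delta_pos": [0, 0, -0.105], "delta_rot": [0, 0, 0]}, {"delta_pos": [-0.01, 0.001, -0.115], "delta_rot": [0, 0, 0.05]}, {"delta_pos": [-0.04, 0.002, -0.115], "delta_rot": [0, 0, 0.12]}, {"delta_pos": [-0.08, 0.004, -0.115], "delta_rot": [0, 0, 0.2]}, {"delta_pos": [-0.12, 0.006, -0.115], "delta_rot": [0, 0, 0.3]}, {"delta_pos": [-0.16, 0.008, -0.115], "delta_rot": [0, 0, 0.38]}, {"delta_pos": [-0.19, 0.01, -0.115], "delta_rot": [0, 0, 0.44]}, {"delta_pos": [-0.198, 0.01, -0.115], "delta_rot": [0, 0, 0.44]}, {"delta_pos": [-0.198, 0.01, -0.115], "delta_rot": [0, 0, 0.44]}, {"delta_pos": [-0.198, 0.01, -0.115], "delta_rot": [0, 0, 0.44]}], "fingers": 0}}

```text
t: 18.67
eef_pos: [0.4852, -0.2115, 0.1533]
orientation: [[0.423, 0.906, -0.001], [0.906, -0.423, 0.001], [0.001, -0.001, -1.0]]
force: [-0.1, 0.4, 1.0]
gripper_width: 1.0
grasp_force: 0.0
```

```bash
cat > col.py <<'E'
from h import *
d=snap("wrist","j.png"); s=state(); e=s["eef_pos"]; O=s["orientation"]; print(s["t"],e,s["gripper_width"],np.round(O,3).tolist(),"yaw",np.arctan2(O[1,1],O[0,1]))
x,q=fit("collar_center","wrist",(.4855,-.2115,-.44),d);print("collar",np.round(x,4),q)
print("tool shift",O.T@(np.array([x[0],x[1],e[2]])-e))
E
python3 col.py
python3 - <<'E'
from h import *
d=get_image("side")
im=d["image"][200:300,300:433,::-1].copy()
w=cv2.imread("pics/j.png")
cv2.imwrite("pics/k.png",np.hstack([cv2.resize(im,(360,270),interpolation=cv2.INTER_CUBIC),cv2.resize(w,(360,270))]))
E
```

```text
18.7167 [ 0.48512241 -0.21078946  0.15328523] 0.9998746316433589 [[0.422, 0.906, -0.001], [0.906, -0.422, 0.001], [0.001, -0.001, -1.0]] yaw -0.43606189655430677
collar [ 0.4858 -0.212  -0.4614] 0.875735584620823
tool shift [-8.65371384e-04  1.09941298e-03 -1.89315637e-06]
```

View pics/k.png

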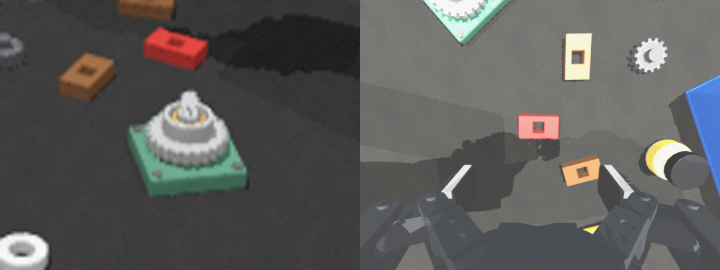

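Left: the gear is seated on the bush on the stand at (188,125). Right: the red collar is at (539,127), square to the gripper, and brown look-alikes are at (577,57) and (581,171). I'll descend on the red one.

Call:
{"op": "send_rows", "data": {"motion": [{"delta_pos": [-0.001, 0.001, 0.03], "delta_rot": [0, 0, 0.012]}, {"delta_pos": [-0.001, 0.001, 0.065], "delta_rot": [0, 0, 0.012]}, {"delta_pos": [-0.001, 0.001, 0.1], "delta_rot": [0, 0, 0.012]}, {"delta_pos": [-0.001, 0.001, 0.115], "delta_rot": [0, 0, 0.012]}, {"delta_pos": [-0.001, 0.001, 0.115], "delta_rot": [0, 0, 0.012]}, {"delta_pos": [-0.001, 0.001, 0.115], "delta_rot": [0, 0, 0.012]}]}}

```text
t: 19.32
eef_pos: [0.4854, -0.2117, 0.0379]
orientation: [[0.432, 0.902, -0.002], [0.902, -0.432, 0.001], [0.0, -0.002, -1.0]]
force: [-0.3, 0.3, 0.7]
gripper_width: 0.998
grasp_force: 0.0
```

```bash
python3 col.py; python3 -c "
from h import *
r=cut_out('collar_center','wrist'); d=get_image('wrist')
for q in r:
  ys,xs=np.nonzero(q['region']); m=d['image'][q['region']].mean(0).astype(int); print(len(xs),xs.mean(),ys.mean(),xs.min(),xs.max(),ys.min(),ys.max(),m)
"
```

```text
19.3667 [ 0.48672019 -0.21245655  0.03911529] 0.9991168697800586 [[0.433, 0.902, 0.001], [0.902, -0.433, -0.0], [0.0, 0.001, -1.0]] yaw -0.4473684898826209
collar [ 0.4858 -0.212  -0.4563] 0.913335140787792
tool shift [ 1.81629721e-05 -1.00308349e-03 -6.68476414e-07]
10886 433.3793863678119 68.09342274480984 389 480 0 140 [224 217 185]
7416 316.4955501618123 274.9389158576052 259 375 240 310 [220 104  98]
2174 409.9678012879485 383.9374425022999 381 441 358 414 [206 156 108]
```

Call:
{"op": "send_rows", "data": {"motion": [{"delta_pos": [0, -0.0005, 0.015], "delta_rot": [0, 0, 0.008]}, {"delta_pos": [0, -0.0005, 0.03], "delta_rot": [0, 0, 0.008]}, {"delta_pos": [0, -0.0005, 0.037], "delta_rot": [0, 0, 0.008]}, {"delta_pos": [0, -0.0005, 0.037], "delta_rot": [0, 0, 0.008]}]}}

```text
t: 19.85
eef_pos: [0.485, -0.2127, 0.0009]
orientation: [[0.441, 0.897, -0.001], [0.897, -0.441, 0.001], [-0.0, -0.001, -1.0]]
force: [-0.1, -0.0, -0.1]
gripper_width: 1.003
grasp_force: 0.0
```

Call:
{"op": "send_rows", "data": {"motion": [{"delta_pos": [0, 0, 0], "delta_rot": [0, 0, 0]}, {"delta_pos": [0, 0, 0], "delta_rot": [0, 0, 0]}, {"delta_pos": [0, 0, 0], "delta_rot": [0, 0, 0]}, {"delta_pos": [0, 0, 0], "delta_rot": [0, 0, 0]}, {"delta_pos": [0, 0, 0], "delta_rot": [0, 0, 0]}, {"delta_pos": [0, 0, 0], "delta_rot": [0, 0, 0]}], "fingers": 255, "force": 50}}

```text
t: 20.35
eef_pos: [0.4866, -0.2134, 0.0026]
orientation: [[0.441, 0.897, 0.002], [0.897, -0.441, -0.001], [0.0, 0.002, -1.0]]
force: [-0.1, 0.8, 6.4]
gripper_width: 0.639
grasp_force: 53.4
```

Call:
{"op": "send_rows", "data": {"motion": [{"delta_pos": [0, 0, -0.015], "delta_rot": [0, 0, 0]}, {"delta_pos": [0, 0, -0.05], "delta_rot": [0, 0, -0.05]}, {"delta_pos": [0, 0, -0.09], "delta_rot": [0, 0, -0.15]}, {"delta_pos": [0.01, -0.006, -0.12], "delta_rot": [0, 0, -0.25]}, {"delta_pos": [0.035, -0.022, -0.13], "delta_rot": [0, 0, -0.36]}, {"delta_pos": [0.065, -0.041, -0.13], "delta_rot": [0, 0, -0.47]}, {"delta_pos": [0.09, -0.057, -0.13], "delta_rot": [0, 0, -0.58]}, {"delta_pos": [0.105, -0.067, -0.13], "delta_rot": [0, 0, -0.67]}, {"delta_pos": [0.109, -0.069, -0.13], "delta_rot": [0, 0, -0.714]}, {"delta_pos": [0.109, -0.069, -0.13], "delta_rot": [0, 0, -0.714]}, {"delta_pos": [0.109, -0.069, -0.13], "delta_rot": [0, 0, -0.714]}]}}

```text
t: 21.27
eef_pos: [0.4719, -0.0846, 0.1315]
orientation: [[-0.254, 0.967, 0.0], [0.967, 0.254, -0.0], [-0.001, 0.0, -1.0]]
force: [0.2, -0.5, -1.4]
gripper_width: 0.642
grasp_force: 53.7
```

```bash
cat > st.py <<'E'
from h import *
d=snap("wrist","l.png"); s=state(); e=s["eef_pos"]; O=s["orientation"]; print(s["t"],e,s["gripper_width"],np.round(O,3).tolist(),"yaw",np.arctan2(O[1,1],O[0,1]))
rs=cut_out("stand","wrist"); print([(r["region"].sum(),r["confidence"]) for r in rs])
# green block fit by colour, block top face only
y=np.arctan2(O[1,1],O[0,1])
im=d["image"][:,:,::-1].copy()
def dr(pts,c):
    for w in pts: cv2.circle(im,tuple(int(v) for v in np.round(proj(d,w))),1,c,-1)
def rot(p,a,t): c,s_=np.cos(a),np.sin(a); return p@np.array([[c,s_,0],[-s_,c,0],[0,0,1]])+t
def sq(a,b,z): 
    t=np.linspace(-.5,.5,15); return np.r_[np.c_[a*t,0*t+b/2,0*t+z],np.c_[a*t,0*t-b/2,0*t+z],np.c_[0*t+a/2,b*t,0*t+z],np.c_[0*t-a/2,b*t,0*t+z]]
dr(rot(np.r_[sq(.09,.09,.02),circ(.01,.058),sq(.013,.013,.073),sq(.008,.008,.078)],.257,[.474,-.0154,0]),(255,0,255))
t=e+O@[.0009,0,0]-[0,0,.0025]
dr(rot(np.r_[sq(.056,.032,.016),sq(.016,.016,.016)],y,t),(255,0,0))
cv2.imwrite("pics/l2.png",cv2.resize(im[20:400,120:520],(800,760))[:, :][:600] if 0 else cv2.resize(im[20:400,120:520],(620,589),interpolation=cv2.INTER_CUBIC))
E
python3 st.py
```

```text
21.3167 [ 0.47200743 -0.08496813  0.13146529] 0.6383996431114993 [[-0.253, 0.967, 0.0], [0.967, 0.253, -0.0], [-0.001, 0.0, -1.0]] yaw 0.2558464998525321
[(np.int64(8353), 0.8)]
```

View pics/l2.png

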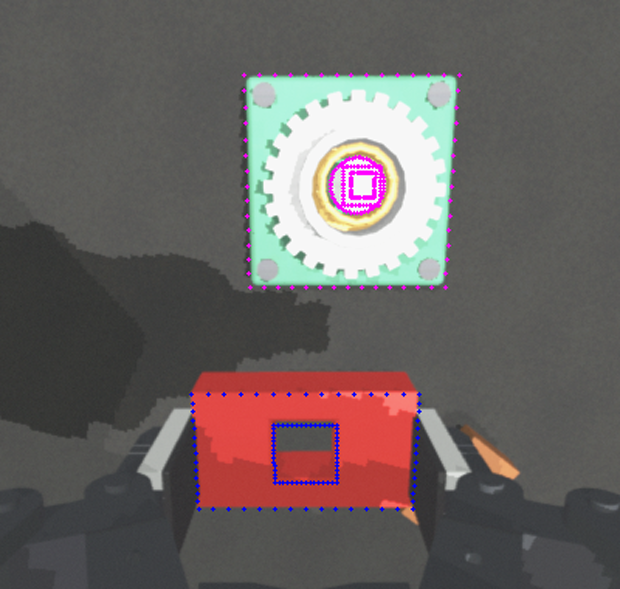

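Picture shows the collar square to the stand: the hole at (305,453) matches the model, and the spindle is at (358,185).

Call:
{"op": "send_rows", "data": {"motion": [{"delta_pos": [0.025, 0.0075, 0], "delta_rot": [0, 0, 0]}, {"delta_pos": [0.05, 0.015, 0], "delta_rot": [0, 0, 0]}, {"delta_pos": [0.066, 0.0195, 0.005], "delta_rot": [0, 0, 0]}, {"delta_pos": [0.066, 0.0195, 0.02], "delta_rot": [0, 0, 0]}, {"delta_pos": [0.066, 0.0195, 0.035], "delta_rot": [0, 0, 0]}, {"delta_pos": [0.066, 0.0195, 0.04], "delta_rot": [0, 0, 0]}, {"delta_pos": [0.066, 0.0195, 0.04], "delta_rot": [0, 0, 0]}, {"delta_pos": [0.066, 0.0195, 0.04], "delta_rot": [0, 0, 0]}]}}

```text
t: 22.03
eef_pos: [0.4739, -0.0165, 0.0913]
orientation: [[-0.253, 0.968, -0.001], [0.968, 0.253, -0.0], [0.0, -0.001, -1.0]]
force: [0.0, 0.1, -1.5]
gripper_width: 0.639
grasp_force: 53.7
```

```bash
cat > al.py <<'E'
from h import *
s=state(); e=s["eef_pos"]; O=s["orientation"]; print(s["t"],e,s["force"],"tool shift",np.round(O.T@(np.array([.4742,-.0163,e[2]])-e),4),np.arctan2(O[1,1],O[0,1]))
E
python3 al.py
```

```text
22.0333 [ 0.47389834 -0.01651812  0.0913097 ] [ 0.03776319  0.1049483  -1.50668865] tool shift [ 0.0001  0.0003 -0.    ] 0.2555525720721408
```

Call:
{"op": "send_rows", "data": {"motion": [{"delta_pos": [0, 0.0003, 0.004], "delta_rot": [0, 0, 0]}, {"delta_pos": [0, 0.0003, 0.008], "delta_rot": [0, 0, 0]}, {"delta_pos": [0, 0.0003, 0.011], "delta_rot": [0, 0, 0]}, {"delta_pos": [0, 0.0003, 0.014], "delta_rot": [0, 0, 0]}, {"delta_pos": [0, 0.0003, 0.014], "delta_rot": [0, 0, 0]}]}}

```text
t: 22.45
eef_pos: [0.4738, -0.0159, 0.0768]
orientation: [[-0.254, 0.967, -0.001], [0.967, 0.254, 0.0], [0.0, -0.001, -1.0]]
force: [0.1, 0.8, -0.6]
gripper_width: 0.634
grasp_force: 53.8
```

```bash
python3 al.py
```

```text
22.45 [ 0.47375265 -0.01587525  0.07679635] [ 0.1452047   0.80525039 -0.57981893] tool shift [-0.0005  0.0003 -0.    ] 0.2568259395749845
```

Call:
{"op": "send_rows", "data": {"motion": [{"delta_pos": [-0.0004, 0.0002, 0.003], "delta_rot": [0, 0, 0]}, {"delta_pos": [-0.0004, 0.0002, 0.006], "delta_rot": [0, 0, 0]}, {"delta_pos": [-0.0004, 0.0002, 0.009], "delta_rot": [0, 0, 0]}, {"delta_pos": [-0.0004, 0.0002, 0.012], "delta_rot": [0, 0, 0]}]}}

```text
t: 22.78
eef_pos: [0.4745, -0.0161, 0.065]
orientation: [[-0.254, 0.967, -0.0], [0.967, 0.254, 0.0], [0.0, -0.0, -1.0]]
force: [-0.8, -0.5, -1.8]
gripper_width: 0.639
grasp_force: 53.8
```

```bash
python3 al.py
```

```text
22.7833 [ 0.47446286 -0.01613514  0.06500429] [-0.75354664 -0.49651327 -1.77871425] tool shift [-0.0001 -0.0003  0.    ] 0.25698957925150784
```

Threaded on cleanly. A few mm remain.

Call:
{"op": "send_rows", "data": {"motion": [{"delta_pos": [0, 0, 0.001], "delta_rot": [0, 0, 0]}, {"delta_pos": [0, 0, 0.002], "delta_rot": [0, 0, 0]}, {"delta_pos": [0, 0, 0.003], "delta_rot": [0, 0, 0]}, {"delta_pos": [0, 0, 0.004], "delta_rot": [0, 0, 0]}]}}

```text
t: 23.12
eef_pos: [0.4745, -0.0162, 0.0613]
orientation: [[-0.254, 0.967, 0.0], [0.967, 0.254, -0.0], [-0.0, 0.0, -1.0]]
force: [-1.1, -0.4, -1.3]
gripper_width: 0.637
grasp_force: 53.8
```

Call:
{"op": "send_rows", "data": {"motion": [{"delta_pos": [0, 0, 0.001], "delta_rot": [0, 0, 0]}, {"delta_pos": [0, 0, 0.002], "delta_rot": [0, 0, 0]}, {"delta_pos": [0, 0, 0.002], "delta_rot": [0, 0, 0]}]}}

```text
t: 23.37
eef_pos: [0.4747, -0.0162, 0.0605]
orientation: [[-0.254, 0.967, 0.001], [0.967, 0.254, -0.0], [-0.0, 0.001, -1.0]]
force: [-2.8, 0.7, 9.2]
gripper_width: 0.638
grasp_force: 55.0
```

Call:
{"op": "send_rows", "data": {"motion": [{"delta_pos": [0, 0, 0.001], "delta_rot": [0, 0, 0]}, {"delta_pos": [0, 0, 0.001], "delta_rot": [0, 0, 0]}]}}

```text
t: 23.53
eef_pos: [0.4747, -0.0162, 0.0604]
orientation: [[-0.254, 0.967, 0.001], [0.967, 0.254, -0.0], [-0.0, 0.001, -1.0]]
force: [-5.4, 0.5, 17.0]
gripper_width: 0.635
grasp_force: 55.8
```

Call:
{"op": "send_rows", "data": {"motion": [{"delta_pos": [0, 0, -0.001], "delta_rot": [0, 0, 0]}, {"delta_pos": [0, 0, -0.001], "delta_rot": [0, 0, 0]}, {"delta_pos": [0, 0, -0.001], "delta_rot": [0, 0, 0]}, {"delta_pos": [0, 0, -0.001], "delta_rot": [0, 0, 0]}, {"delta_pos": [0, 0, -0.001], "delta_rot": [0, 0, 0]}, {"delta_pos": [0, 0, -0.001], "delta_rot": [0, 0, 0]}, {"delta_pos": [0, 0, -0.01], "delta_rot": [0, 0, 0]}, {"delta_pos": [0, 0, -0.03], "delta_rot": [0, 0, 0]}, {"delta_pos": [0, 0, -0.06], "delta_rot": [0, 0, 0]}, {"delta_pos": [0, 0, -0.1], "delta_rot": [0, 0, 0]}, {"delta_pos": [-0.03, 0, -0.12], "delta_rot": [0, 0, 0]}, {"delta_pos": [-0.05, 0, -0.12], "delta_rot": [0, 0, 0]}, {"delta_pos": [-0.05, 0, -0.12], "delta_rot": [0, 0, 0]}, {"delta_pos": [-0.05, 0, -0.12], "delta_rot": [0, 0, 0]}], "fingers": 0}}

```text
t: 24.7
eef_pos: [0.4875, -0.0651, 0.1791]
orientation: [[-0.252, 0.968, 0.001], [0.968, 0.252, 0.0], [-0.0, 0.001, -1.0]]
force: [0.7, 1.3, -0.9]
gripper_width: 1.0
grasp_force: 0.0
```

Run:
```python
from h import *
a=get_image("side")["image"][190:290,310:443,::-1]; d=get_image("wrist"); b=d["image"][:,:,::-1].copy()
def rot(p,y,t): c,s=np.cos(y),np.sin(y); return p@np.array([[c,s,0],[-s,c,0],[0,0,1]])+t
for w in rot(np.r_[box(.056,.032,.058,.074),box(.016,.016,.074,.074)],.257,[.474,-.0154,0]): cv2.circle(b,tuple(int(v) for v in proj(d,w)),2,(255,0,0),-1)
u=proj(d,[.474,-.0154,.06]).astype(int); y0=max(0,u[1]-110); x0=max(0,u[0]-130)
b=b[y0:y0+220,x0:x0+260]
cv2.imwrite("pics/m.png",np.hstack([cv2.resize(a,(399,300),interpolation=cv2.INTER_CUBIC),cv2.resize(b,(355,300),interpolation=cv2.INTER_CUBIC)]))
s=state();print(s["t"],s["eef_pos"])
```

```text
24.8 [ 0.48632327 -0.06409607  0.17796705]
```

View pics/m.png

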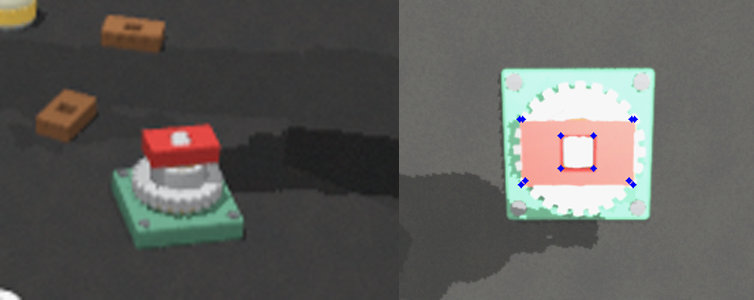

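The collar is home on the square end at (577,152), matching the model, with the gear and bush beneath it. The arm is clear, so I'll hand in.

```bash
python3 -c "
from plant import *
print(hand_in())"
```

```text
the job is handed in; nothing more can be done
None
```

I assembled the idler gear on the spindle in the order asked (bush, gear, then red collar), each part home and released, and handed the job in at about 25 s with the arm clear; no verdict came back.

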